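# Meter two charcoal logs out of the feeder

### The job

One charcoal log already lies in the feeder's catch tray and its cell above is empty. Pull the slide gate out just far enough to drop exactly two more logs into the tray, then push the gate fully shut against its stop so the other two stay in their cells, and let go. Do not shove the feeder out of its place or disturb the other things on the table.

Things in the scene. Friction and masses are not known exactly. Their poses are not given: they have to be found in the camera images.
- feeder: Charcoal feeder: grey sheet-metal hopper, 245 mm high, on four legs (outline 222 x 136 mm), standing loose (about 3 kg; slides if shoved hard). Origin on the table under its middle; x from its front (handle) to its rear, z up. Inside, five open-topped cells in a row along x; the slide gate is their floor (top face z = 136 mm). End walls' outer faces at x = +-107 mm.
- cell_rear (a point): Middle of the rearmost cell, feeder x = +84, z = 153 mm; the others follow at x = +42, 0, -42, -84. A cell is 38 mm long (x), 90 mm wide; 4 mm dividers at x = +63, +21, -21, -63. Each holds one log lying along y, except one, a different one each time, which is empty.
- tray_in (a point): Middle of the floor of the feeder's own fixed catch tray, under the gate, 6 mm above the table. Inside 210 x 100 mm, walls 46 mm high.
- lip_front (a point): Middle of the front lip's outer edge (feeder x = -152, z = 238 mm; 152 mm wide in y, slanting up from the front wall). It overhangs the shut gate's handle: a gripper coming straight down there strikes it, so tilt it some 35 degrees, fingers pointing down and to the feeder's rear. Side lips reach y = +-81 mm.
- gate (a joint): Travel of the slide gate in m: 0 shut at its stop, grows as it is pulled out to the front (-x), up to 0.19. 4 N friction, no spring; starts ajar. Its rear edge is at feeder x = 109 mm minus travel, so cells are uncovered from the rear. A log drops when nearly its whole cell is uncovered and sags once the edge passes its middle: stop within some mm of a divider.
- gate_grip (a point): Grasp point on the gate's handle, moving with it; axes as the feeder's. The handle is an upright wooden block 18 mm thick (y), 36 mm high, 50 mm long (x); the point is at mid-thickness and mid-height, 15 mm behind its front end, 133 mm above the table and, shut, 52 mm before the front wall. Free space around it below the lip.
- log_a: Black charcoal log, a smooth cylinder 34 mm in diameter and 80 mm long (80 g). Origin at its middle; its y axis runs along its length. All five logs look alike. Starts in one of the feeder's cells.
- log_b: Black charcoal log, a smooth cylinder 34 mm in diameter and 80 mm long (80 g). Origin at its middle; its y axis runs along its length. All five logs look alike. Starts in one of the feeder's cells.
- log_c: Black charcoal log, a smooth cylinder 34 mm in diameter and 80 mm long (80 g). Origin at its middle; its y axis runs along its length. All five logs look alike. Starts in one of the feeder's cells.
- log_d: Black charcoal log, a smooth cylinder 34 mm in diameter and 80 mm long (80 g). Origin at its middle; its y axis runs along its length. All five logs look alike. Starts in one of the feeder's cells.
- log_e: Black charcoal log, a smooth cylinder 34 mm in diameter and 80 mm long (80 g). Origin at its middle; its y axis runs along its length. All five logs look alike. Starts lying in the catch tray, under the empty cell.
- tea_bowl: Bystander: white cup, 90 mm across, 60 mm high. Origin under its centre.
- hearth_brush: Bystander: brush about 200 mm long, lying flat, handle to its -x. Origin under its middle.
- burning_iron: Bystander: hand iron with a wooden grip, about 220 mm long along its x, 24 mm thick. Origin under its middle.
- oil_jar: Bystander: brown glass jar, 70 mm across, 90 mm high. Origin under its centre.
- sanding_block: Bystander: cork block 110 x 60 x 35 mm. Origin under its centre.
Not all that is in view belongs to the job. Leave any purple look-alike of the log_a alone. Leave any green look-alike of the log_b alone.

How it is judged:
On the way, in this order (a step that is already met when the one before it is completed fails the run):
1. the gate is open and exactly two more logs have dropped into the tray (z of log_e in the frame of feeder between 0 and 0.09 m and x of log_e in the frame of feeder between -0.115 and 0.115 m and y of log_e in the frame of feeder between -0.06 and 0.06 m and (((z of log_a in the frame of feeder between 0 and 0.09 m and x of log_a in the frame of feeder between -0.115 and 0.115 m and y of log_a in the frame of feeder between -0.06 and 0.06 m) and (z of log_b in the frame of feeder between 0 and 0.09 m and x of log_b in the frame of feeder between -0.115 and 0.115 m and y of log_b in the frame of feeder between -0.06 and 0.06 m) and (z of log_c in the frame of feeder between 0.135 and 0.2 m and x of log_c in the frame of feeder between -0.105 and 0.105 m) and (z of log_d in the frame of feeder between 0.135 and 0.2 m and x of log_d in the frame of feeder between -0.105 and 0.105 m)) or ((z of log_a in the frame of feeder between 0 and 0.09 m and x of log_a in the frame of feeder between -0.115 and 0.115 m and y of log_a in the frame of feeder between -0.06 and 0.06 m) and (z of log_b in the frame of feeder between 0.135 and 0.2 m and x of log_b in the frame of feeder between -0.105 and 0.105 m) and (z of log_c in the frame of feeder between 0 and 0.09 m and x of log_c in the frame of feeder between -0.115 and 0.115 m and y of log_c in the frame of feeder between -0.06 and 0.06 m) and (z of log_d in the frame of feeder between 0.135 and 0.2 m and x of log_d in the frame of feeder between -0.105 and 0.105 m)) or ((z of log_a in the frame of feeder between 0 and 0.09 m and x of log_a in the frame of feeder between -0.115 and 0.115 m and y of log_a in the frame of feeder between -0.06 and 0.06 m) and (z of log_b in the frame of feeder between 0.135 and 0.2 m and x of log_b in the frame of feeder between -0.105 and 0.105 m) and (z of log_c in the frame of feeder between 0.135 and 0.2 m and x of log_c in the frame of feeder between -0.105 and 0.105 m) and (z of log_d in the frame of feeder between 0 and 0.09 m and x of log_d in the frame of feeder between -0.115 and 0.115 m and y of log_d in the frame of feeder between -0.06 and 0.06 m)) or ((z of log_a in the frame of feeder between 0.135 and 0.2 m and x of log_a in the frame of feeder between -0.105 and 0.105 m) and (z of log_b in the frame of feeder between 0 and 0.09 m and x of log_b in the frame of feeder between -0.115 and 0.115 m and y of log_b in the frame of feeder between -0.06 and 0.06 m) and (z of log_c in the frame of feeder between 0 and 0.09 m and x of log_c in the frame of feeder between -0.115 and 0.115 m and y of log_c in the frame of feeder between -0.06 and 0.06 m) and (z of log_d in the frame of feeder between 0.135 and 0.2 m and x of log_d in the frame of feeder between -0.105 and 0.105 m)) or ((z of log_a in the frame of feeder between 0.135 and 0.2 m and x of log_a in the frame of feeder between -0.105 and 0.105 m) and (z of log_b in the frame of feeder between 0 and 0.09 m and x of log_b in the frame of feeder between -0.115 and 0.115 m and y of log_b in the frame of feeder between -0.06 and 0.06 m) and (z of log_c in the frame of feeder between 0.135 and 0.2 m and x of log_c in the frame of feeder between -0.105 and 0.105 m) and (z of log_d in the frame of feeder between 0 and 0.09 m and x of log_d in the frame of feeder between -0.115 and 0.115 m and y of log_d in the frame of feeder between -0.06 and 0.06 m)) or ((z of log_a in the frame of feeder between 0.135 and 0.2 m and x of log_a in the frame of feeder between -0.105 and 0.105 m) and (z of log_b in the frame of feeder between 0.135 and 0.2 m and x of log_b in the frame of feeder between -0.105 and 0.105 m) and (z of log_c in the frame of feeder between 0 and 0.09 m and x of log_c in the frame of feeder between -0.115 and 0.115 m and y of log_c in the frame of feeder between -0.06 and 0.06 m) and (z of log_d in the frame of feeder between 0 and 0.09 m and x of log_d in the frame of feeder between -0.115 and 0.115 m and y of log_d in the frame of feeder between -0.06 and 0.06 m))) and value of joint gate above 0.05 m), for 0.2 s.
2. the gate has been pushed shut (value of joint gate below 0.003 m), for 0.2 s.
At the end, for the whole second after the job is handed in: Three logs in all lie at rest in the catch tray and two in the cells above; the gate is shut to within 3 mm of its stop; the feeder stands upright within 25 mm of where it stood (z of log_e in the frame of feeder between 0 and 0.09 m and x of log_e in the frame of feeder between -0.115 and 0.115 m and y of log_e in the frame of feeder between -0.06 and 0.06 m and (((z of log_a in the frame of feeder between 0 and 0.09 m and x of log_a in the frame of feeder between -0.115 and 0.115 m and y of log_a in the frame of feeder between -0.06 and 0.06 m) and (z of log_b in the frame of feeder between 0 and 0.09 m and x of log_b in the frame of feeder between -0.115 and 0.115 m and y of log_b in the frame of feeder between -0.06 and 0.06 m) and (z of log_c in the frame of feeder between 0.135 and 0.2 m and x of log_c in the frame of feeder between -0.105 and 0.105 m) and (z of log_d in the frame of feeder between 0.135 and 0.2 m and x of log_d in the frame of feeder between -0.105 and 0.105 m)) or ((z of log_a in the frame of feeder between 0 and 0.09 m and x of log_a in the frame of feeder between -0.115 and 0.115 m and y of log_a in the frame of feeder between -0.06 and 0.06 m) and (z of log_b in the frame of feeder between 0.135 and 0.2 m and x of log_b in the frame of feeder between -0.105 and 0.105 m) and (z of log_c in the frame of feeder between 0 and 0.09 m and x of log_c in the frame of feeder between -0.115 and 0.115 m and y of log_c in the frame of feeder between -0.06 and 0.06 m) and (z of log_d in the frame of feeder between 0.135 and 0.2 m and x of log_d in the frame of feeder between -0.105 and 0.105 m)) or ((z of log_a in the frame of feeder between 0 and 0.09 m and x of log_a in the frame of feeder between -0.115 and 0.115 m and y of log_a in the frame of feeder between -0.06 and 0.06 m) and (z of log_b in the frame of feeder between 0.135 and 0.2 m and x of log_b in the frame of feeder between -0.105 and 0.105 m) and (z of log_c in the frame of feeder between 0.135 and 0.2 m and x of log_c in the frame of feeder between -0.105 and 0.105 m) and (z of log_d in the frame of feeder between 0 and 0.09 m and x of log_d in the frame of feeder between -0.115 and 0.115 m and y of log_d in the frame of feeder between -0.06 and 0.06 m)) or ((z of log_a in the frame of feeder between 0.135 and 0.2 m and x of log_a in the frame of feeder between -0.105 and 0.105 m) and (z of log_b in the frame of feeder between 0 and 0.09 m and x of log_b in the frame of feeder between -0.115 and 0.115 m and y of log_b in the frame of feeder between -0.06 and 0.06 m) and (z of log_c in the frame of feeder between 0 and 0.09 m and x of log_c in the frame of feeder between -0.115 and 0.115 m and y of log_c in the frame of feeder between -0.06 and 0.06 m) and (z of log_d in the frame of feeder between 0.135 and 0.2 m and x of log_d in the frame of feeder between -0.105 and 0.105 m)) or ((z of log_a in the frame of feeder between 0.135 and 0.2 m and x of log_a in the frame of feeder between -0.105 and 0.105 m) and (z of log_b in the frame of feeder between 0 and 0.09 m and x of log_b in the frame of feeder between -0.115 and 0.115 m and y of log_b in the frame of feeder between -0.06 and 0.06 m) and (z of log_c in the frame of feeder between 0.135 and 0.2 m and x of log_c in the frame of feeder between -0.105 and 0.105 m) and (z of log_d in the frame of feeder between 0 and 0.09 m and x of log_d in the frame of feeder between -0.115 and 0.115 m and y of log_d in the frame of feeder between -0.06 and 0.06 m)) or ((z of log_a in the frame of feeder between 0.135 and 0.2 m and x of log_a in the frame of feeder between -0.105 and 0.105 m) and (z of log_b in the frame of feeder between 0.135 and 0.2 m and x of log_b in the frame of feeder between -0.105 and 0.105 m) and (z of log_c in the frame of feeder between 0 and 0.09 m and x of log_c in the frame of feeder between -0.115 and 0.115 m and y of log_c in the frame of feeder between -0.06 and 0.06 m) and (z of log_d in the frame of feeder between 0 and 0.09 m and x of log_d in the frame of feeder between -0.115 and 0.115 m and y of log_d in the frame of feeder between -0.06 and 0.06 m))) and value of joint gate below 0.003 m and distance of feeder from where it was at the start of the episode below 0.025 m and angle between feeder's own z axis and vertical below 0.05 rad and linear speed of each of log_a, log_b, log_c, log_d, log_e below 0.03 m/s); the robot touches nothing.
It fails at once if more than two logs dropped from the cells (z of each of log_a, log_b, log_c in the frame of feeder below 0.12 m or z of each of log_a, log_b, log_d in the frame of feeder below 0.12 m or z of each of log_a, log_c, log_d in the frame of feeder below 0.12 m or z of each of log_b, log_c, log_d in the frame of feeder below 0.12 m).
It fails at once if the feeder shoved more than 25 mm or tipped (distance of feeder from where it was at the start of the episode above 0.025 m or angle between feeder's own z axis and vertical above 0.15 rad).
It fails at once if a bystander moved more than 20 mm (distance of any of tea_bowl, hearth_brush, burning_iron, oil_jar, sanding_block from where it was at the start of the episode above 0.02 m).
It also fails if it takes over 40 s, if anything falls off the work surface, if the arm or the gripper's body presses on something with over 40 N, if the wrist force passes 120 N, or if a joint passes its speed limit or range.

### The arm

A 6-joint arm with a two-finger parallel gripper is mounted at the origin on the work surface. World frame = base frame: x ahead of the robot, y to its left, z up, the work surface at z = 0. Lengths are in m, angles in rad, forces in N, time in s.
With the tool pointing down it reaches from about 0.35 to 0.725 m from the base axis. Payload 6 kg.
Tool frame: the origin (TCP) lies between the finger pads; the fingertips stand arm.finger_overhang ahead of it and the grasp point (between the pads) lies 6 mm ahead of it (arm.finger_overhang is the distance from the TCP to the fingertips, in m); z points along the fingers, y is the direction in which the jaws open and shut (so a half turn about z gives the same grasp; the last joint's range is limited). The gripper opens to 85 mm and grips with 20 to 120 N. Pads are 22 mm wide; open, the fingers measure 114 mm over their backs; the gripper's body (76 mm by 85 mm) begins 54 mm behind the grasp point. The pads swing forward as they close: fully open they stand 13 mm farther back than shut.
Start: joints at [1.511, 0.04, 0.085, 0, -1.615, -0.334], TCP at [0.23, 0.554, 0.256] pointing down, gripper open.
Joint ranges: [-2.56, 2.56], [-1.29, 2.01], [-1.08, 1.49], [-3.29, 1.98], [-2.81, -0.18], [-2.99, 2.99]. Speed limits (rad/s): [2.57, 2.57, 3.01, 3.14, 3.14, 3.14].

### API

Orientations are given as a 3x3 rotation matrix whose columns are the frame's x, y, z axes.
In Python, from station import arm, eoat, cams, job gives the robot as it stands. The module is installed in compiled form; this text tells all that it offers. Calls block until the motion is done:
- arm.move_ptp(position, orientation): joint-space move of the TCP to a pose.
- arm.move_straight(position, ori=None, max_speed=0.15): straight line of the TCP; ori=None keeps the orientation; max_speed is the mean speed in m/s.
- arm.move_joints(angles): joint-space move.
- eoat.gripper_to(opening, force=None): finger opening in m; force is the grip in N (None keeps the last); returns when the fingers have stopped.
- arm.pause(seconds).
- arm.solve_ik(position, orientation): joint angles nearest the present ones, or None.
- cams.grab_frame(name): name is "scene" or "top"; returns (picture, depth): 400x640x3 uint8, red, green, blue; 400x640 float32, m along the optical axis (not along the pixel's ray), 0 where there is no reading.
- cams.calibration(name): a dict with "fx", "fy", "cx", "cy" (pixels), "eye" and "rotation" of the camera in the world. Camera axes: x right, y down, z forward; pixel columns grow to the right and rows downward; lengths in m; the calibration is good to about 2 mm. A picture is of the moment at which its call begins. calibration takes no time and is no camera call.
A pose or a line that the arm cannot do raises arm.IKError and nothing moves.
- job.job_done(): hands the job in, once; it reports no verdict.
Readings, each from a call of its own:
- arm.current_time_s(): time.
- arm.current_qpos(): joint angles.
- arm.current_joint_velocities(): joint speeds.
- arm.current_effort(): joint torques, N m.
- arm.current_ee_pos(): TCP position.
- arm.current_ee_rot(): TCP orientation.
- arm.current_ft_force(): force on the tool from outside, world axes, zero at the start.
- arm.current_torque(): the same for the moment, N m.
- arm.current_grip_width(): finger opening in m.
Only numpy, scipy, OpenCV 4.12 (cv2) and the standard library are available. Lean on these libraries where they do the work, as an engineer would, in place of code of your own. Each camera call takes 0.05 s, during which the arm holds its last target.

## Working session

There is one attempt and no reset: what is moved stays moved. The work goes in short steps, each a Python script; the robot and the scene stay as the last script left them, time stands still between calls to the robot, and variables do not carry over. Pictures are saved under pics/ and viewed, and the job is handed in when it is done.

```bash
mkdir -p pics; ls
cat > h.py <<'E'
import numpy as np, cv2
from station import arm,eoat,cams,job
def grab(n,tag):
    p,d=cams.grab_frame(n); np.savez(f'{tag}.npz',p=p,d=d)
    cv2.imwrite(f'pics/{tag}.png',p[:,:,::-1]); return p,d
def pts(n,d):
    c=cams.calibration(n); v,u=np.mgrid[0:400,0:640]
    P=np.stack([(u-c['cx'])/c['fx']*d,(v-c['cy'])/c['fy']*d,d],-1)
    return P@np.array(c['rotation']).T+np.array(c['eye'])
E
python3 - <<'E'
from h import *
for n in('scene','top'):
    grab(n,n+'0'); c=cams.calibration(n); print(n,c)
print(arm.finger_overhang,arm.current_time_s())
E
```

```text
pics
scene {'fx': 421.01388581757385, 'fy': 421.01388581757385, 'cx': 319.83458800412853, 'cy': 199.8100104114481, 'eye': array([1.4628491 , 0.1109526 , 0.87537376]), 'rotation': array([[-0.12832013,  0.59572724, -0.7928701 ],
       [ 0.99167973,  0.08534722, -0.09636989],
       [ 0.01025909, -0.79863941, -0.6017224 ]])}
top {'fx': 481.11268789829535, 'fy': 481.11268789829535, 'cx': 316.98374777150843, 'cy': 196.9316080998257, 'eye': array([ 0.24725112, -0.00666229,  1.57258285]), 'rotation': array([[-0.01332179, -0.98084389,  0.19433935],
       [-0.99989209,  0.01427107,  0.00348535],
       [-0.00619201, -0.19427195, -0.98092817]])}
0.025 0.1
```

View pics/scene0.png

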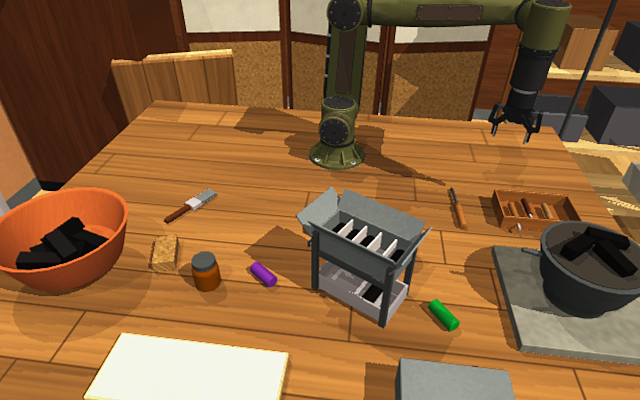

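View pics/top0.png

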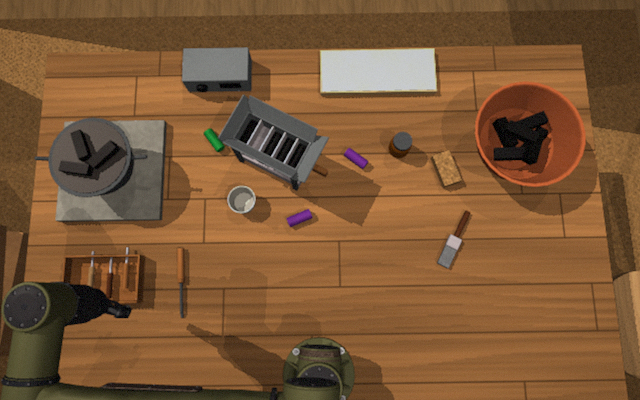

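The feeder is the grey hopper at top px (270,140). Its brown handle shows at about (319,171), under the front lip, which is on its right side. The tea bowl is at (242,200). Purple logs are at (356,158) and (300,218), and a green one at (214,139). Next I'll look at close crops.

Run:
```python
from h import *
p=cv2.imread('pics/top0.png');q=cv2.imread('pics/scene0.png')
cv2.imwrite('pics/ct.png',cv2.resize(p[85:225,200:370],None,fx=4.6,fy=4.2,interpolation=2))
cv2.imwrite('pics/cs.png',cv2.resize(q[180:330,285:445],None,fx=4,fy=4,interpolation=2))
P=pts('top',np.load('top0.npz')['d'])
for (u,v) in [(319,171),(322,173),(316,169),(356,158),(300,218),(214,139),(242,187),(400,145)]: print(u,v,P[v,u].round(3))
```

```text
319 171 [ 0.61  -0.009  0.149]
322 173 [ 0.605 -0.018  0.141]
316 169 [0.615 0.    0.153]
356 158 [ 0.682 -0.132  0.032]
300 218 [0.483 0.055 0.034]
214 139 [0.756 0.342 0.029]
242 187 [0.585 0.241 0.053]
400 145 [ 0.707 -0.27   0.088]
```

View pics/ct.png

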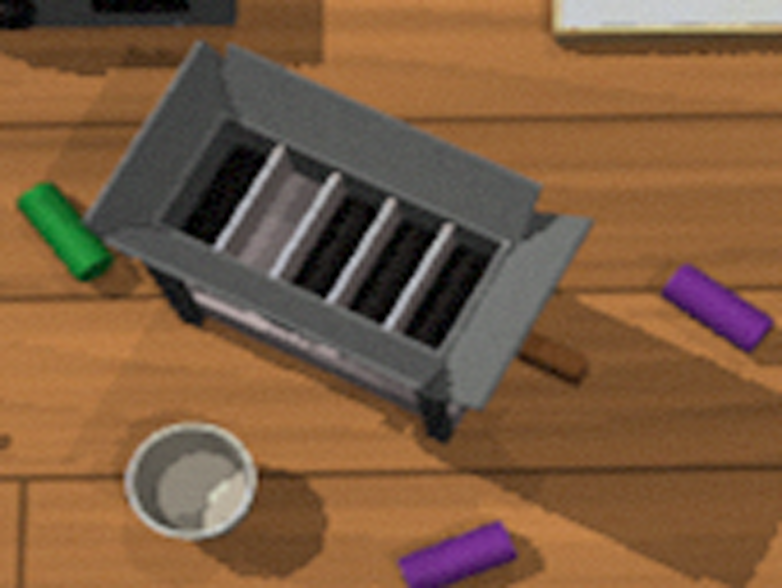

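View pics/cs.png

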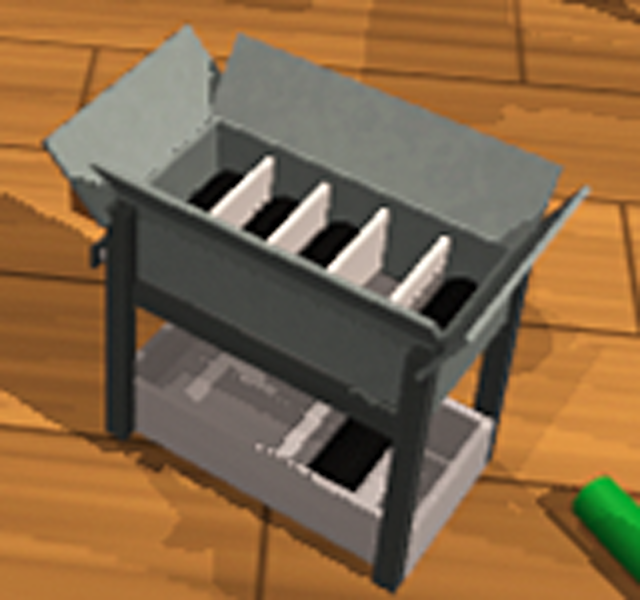

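Run:
```python
from h import *
d=np.load('top0.npz');P=pts('top',d['d']);im=d['p']
c=cams.calibration('top');R=np.array(c['rotation']);e=np.array(c['eye'])
def ray(u,v,z):
    r=R@np.array([(u-c['cx'])/c['fx'],(v-c['cy'])/c['fy'],1]);return (e+r*(z-e[2])/r[2])
print('lip corners',[ray(200+a/4.6,85+b/4.2,.238)[:2].round(4) for a,b in[(590,220),(485,408),(200,42),(90,222)]])
m=np.zeros((400,640),bool);m[85:200,215:335]=1
for lo,hi in[(.15,.26),(.225,.25),(.232,.25)]:
    s=m&(P[...,2]>lo)&(P[...,2]<hi)
    q=P[s][:,:2].astype(np.float32)*1000
    rc=cv2.minAreaRect(q);print(lo,s.sum(),rc,P[s][:,2].max());print(cv2.boxPoints(rc).round(0).tolist())
# dividers: bright pale
b=im.astype(int);s=m&(b.min(2)>125)&(b.max(2)-b.min(2)<40)
n,l,st,ce=cv2.connectedComponentsWithStats(s.astype(np.uint8))
for i in range(1,n):
    if st[i,4]>20:
        q=P[l==i];print(st[i],np.median(q[:,2]).round(3),q[:,2].min().round(3),q[:,2].max().round(3))
        q2=q[(q[:,2]>np.percentile(q[:,2],60))]
        rc=cv2.minAreaRect((q[:,:2]*1000).astype(np.float32));print(rc)
# handle: brown within region z .1-.16
s=np.zeros_like(m);s[155:185,300:335]=1
s&=(P[...,2]>.1)&(P[...,2]<.165)
q=P[s];print('handle');v,u=np.nonzero(s)
for k in range(0,len(q)):print(u[k],v[k],(q[k]*1000).round(0),im[v[k],u[k]])
```

```text
lip corners [array([ 0.6871, -0.0369]), array([0.555 , 0.0304]), array([0.8218, 0.2112]), array([0.6905, 0.2785])]
0.15 5050 ((683.2591552734375, 111.7079849243164), (320.45074462890625, 164.95159912109375), 61.11155319213867) 0.2559406687503267
[[534.0, 11.0], [678.0, -68.0], [833.0, 212.0], [688.0, 292.0]]
0.225 1494 ((691.2705078125, 125.21113586425781), (288.8719482421875, 164.7411346435547), 61.479679107666016) 0.24985878406769246
[[550.0, 38.0], [695.0, -41.0], [833.0, 213.0], [688.0, 291.0]]
0.232 1050 ((691.2705078125, 125.21113586425781), (288.8719482421875, 164.7411346435547), 61.479679107666016) 0.24985878406769246
[[550.0, 38.0], [695.0, -41.0], [833.0, 213.0], [688.0, 291.0]]
[322  85  13   7  87] 0.025 0.015 1.573
((596.77001953125, -35.87330627441406), (41.43006134033203, 700.2503051757812), 88.60855102539062)
[247 120  14  25  51] 0.185 0.177 0.198
((724.4448852539062, 187.59146118164062), (4.717279434204102, 82.68030548095703), 62.0404052734375)
[258 127  16  24  60] 0.185 0.17 0.2
((703.7972412109375, 151.38949584960938), (4.909193515777588, 89.36384582519531), 62.4
[... 4220 characters left out ...]
129.] [54 32 20]
320 173 [607. -12. 136.] [36 15  0]
321 173 [605. -15. 142.] [63 38 25]
322 173 [605. -18. 141.] [76 45 24]
323 173 [603. -21. 151.] [89 55 23]
324 173 [605. -24. 142.] [99 63 29]
325 173 [603. -27. 150.] [99 60 29]
326 173 [607. -30. 133.] [77 44 27]
320 174 [607. -12. 123.] [75 52 32]
321 174 [605. -15. 131.] [50 31  9]
322 174 [605. -18. 130.] [52 26 11]
323 174 [603. -21. 139.] [62 39 22]
324 174 [600. -24. 149.] [73 42 23]
325 174 [603. -27. 137.] [73 43 19]
326 174 [608. -31. 117.] [74 48 27]
322 175 [603. -18. 123.] [70 45 25]
323 175 [603. -21. 127.] [51 27 12]
324 175 [601. -24. 133.] [51 29 13]
325 175 [603. -27. 126.] [53 27 15]
324 176 [601. -24. 121.] [76 49 29]
```

Measured so far:
- **Feeder:** the four divider tops and the front lip corners both put its centre near (0.694, 0.1315), agreeing to about 2 mm. Yaw is about 61.3°, and the divider pitch is right at 126 mm over three.
- **Gate:** the handle's front end is at feeder x ≈ -182, so the gate is open about 8 mm.
- **Cells:** the empty one is the second from the rear (x = +42). The two logs to drop are at +84 and 0, so the edge must reach about x = -22, which is a travel of about 131 mm.
- **Handle candidates:** the brown block at (319,171) is the only one. The brush grip at (462,222) and the iron grip at (181,262) are flat on the table and not attached to the feeder.

Now I'll check IK.

```bash
cat >> h.py <<'E'
yaw=np.deg2rad(61.3); C=np.array([.694,.1315,0]); fx=np.array([np.cos(yaw),np.sin(yaw),0]); fy=np.array([-np.sin(yaw),np.cos(yaw),0]); ez=np.array([0,0,1.])
t=np.deg2rad(35); tz=-np.cos(t)*ez+np.sin(t)*fx
def rot(s): y=s*fy; return np.stack([np.cross(y,tz),y,tz],1)
def tcp(travel,back=0): return C+fx*(-.159-travel)+.133*ez-tz*(.006+back)
E
python3 - <<'E'
from h import *
for s in(1,-1):
    for a in[(.008,.0),(.008,.12),(.132,0),(.0,0),(.0,.12),(.008,.2)]:
        q=arm.solve_ik(tcp(*a),rot(s));print(s,a,tcp(*a).round(3),None if q is None else np.round(q,2))
E
```

```text
1 (0.008, 0.0) [ 0.612 -0.018  0.138] [-0.03 -0.03 -0.11 -0.57 -1.24 -0.35]
1 (0.008, 0.12) [ 0.579 -0.078  0.236] [-0.15 -0.1   0.   -0.57 -1.45 -0.35]
1 (0.132, 0) [ 0.553 -0.127  0.138] [-0.26 -0.05 -0.12 -0.6  -1.37 -0.16]
1 (0.0, 0) [ 0.616 -0.011  0.138] [-0.01 -0.03 -0.11 -0.57 -1.23 -0.36]
1 (0.0, 0.12) [ 0.583 -0.071  0.236] [-0.13 -0.1   0.   -0.57 -1.44 -0.36]
1 (0.008, 0.2) [ 0.557 -0.119  0.302] [-0.24 -0.1   0.12 -0.59 -1.6  -0.34]
-1 (0.008, 0.0) [ 0.612 -0.018  0.138] [-0.03 -0.03 -0.11 -0.57 -1.24  2.79]
-1 (0.008, 0.12) [ 0.579 -0.078  0.236] [-0.15 -0.1   0.   -0.57 -1.45  2.79]
-1 (0.132, 0) [ 0.553 -0.127  0.138] [-0.26 -0.05 -0.12 -0.6  -1.37  2.98]
-1 (0.0, 0) [ 0.616 -0.011  0.138] [-0.01 -0.03 -0.11 -0.57 -1.23  2.78]
-1 (0.0, 0.12) [ 0.583 -0.071  0.236] [-0.13 -0.1   0.   -0.57 -1.44  2.78]
-1 (0.008, 0.2) [ 0.557 -0.119  0.302] [-0.24 -0.1   0.12 -0.59 -1.6   2.8 ]
```

Run:
```python
from h import *
R=arm.current_ee_rot()
arm.move_ptp([.18,.42,.46],R)
arm.move_ptp(tcp(.008,.22)+np.array([0,0,.06]),rot(1))
print(arm.current_time_s())
arm.move_ptp(tcp(.008,.10),rot(1))
print(arm.current_time_s(),arm.current_ee_pos()-tcp(.008,.10),arm.current_ft_force())
grab('scene','scene1');grab('top','top1')
p=cv2.imread('pics/top1.png');q=cv2.imread('pics/scene1.png')
cv2.imwrite('pics/c1.png',np.hstack([cv2.resize(p[85:235,210:370],(400,375)),cv2.resize(q[150:300,265:425],(400,375))]))
```

```text
3.45
4.175 [ 0.0005126  -0.00020033  0.00199396] [-0.65205463 -0.00405895  0.60120163]
```

View pics/c1.png

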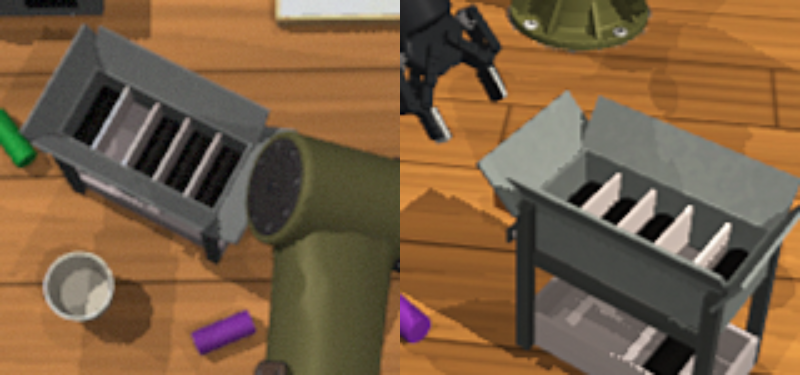

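The approach is clear: the gripper stands in front of the lip and the feeder hasn't moved. Next I go in and grip.

Run:
```python
from h import *
arm.move_straight(tcp(.008),max_speed=.08)
print(arm.current_ft_force().round(2), (arm.current_ee_pos()-tcp(.008)).round(4))
w=eoat.gripper_to(0.0,40)
print(arm.current_grip_width(),arm.current_ft_force().round(2),arm.current_time_s())
arm.move_straight(tcp(.058),max_speed=.06)
print(arm.current_grip_width(),arm.current_ft_force().round(2),arm.current_time_s())
grab('scene','scene2');grab('top','top2')
p=cv2.imread('pics/top2.png');q=cv2.imread('pics/scene2.png')
cv2.imwrite('pics/c2.png',np.hstack([cv2.resize(p[85:235,210:370],(400,375)),cv2.resize(q[180:330,265:425],(400,375))]))
```

```text
[-0.44  0.32 -0.11] [ 0.0002 -0.0003  0.0007]
0.01751126195902996 [ 3.83 -2.82 -0.66] 6.3
0.01745169299434147 [ 4.62 -0.53 -0.55] 7.2833
```

View pics/c2.png

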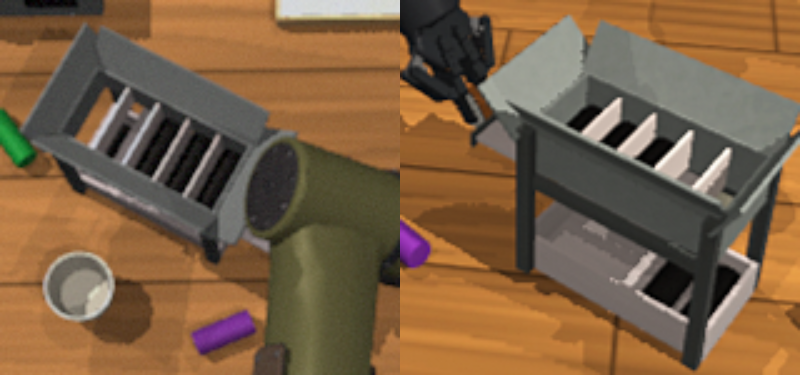

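The rear log has dropped. I'll check the edge position in the empty cell, as an independent check on travel, before going on.

Run:
```python
from h import *
d=np.load('top2.npz')['d'];P=pts('top',d)
rel=P-C; X=rel@fx*1000;Y=rel@fy*1000;Z=P[...,2]*1000
for y0 in(-20,-5,10,25):
    m=(abs(Y-y0)<6)&(X>20)&(X<110)&(Z<215)
    o=np.argsort(X[m]);print(y0,[(int(a),int(b)) for a,b in zip(X[m][o],Z[m][o])])
p=cv2.imread('pics/top2.png');cv2.imwrite('pics/c3.png',cv2.resize(p[95:165,225:305],None,fx=8,fy=8,interpolation=2))
```

```text
-20 [(20, 155), (20, 177), (20, 166), (20, 171), (20, 148), (20, 141), (20, 181), (20, 152), (20, 187), (21, 184), (21, 142), (21, 179), (21, 187), (21, 188), (22, 156), (22, 160), (22, 188), (22, 148), (24, 184), (24, 186), (38, 138), (39, 138), (40, 134), (40, 138), (42, 139), (43, 134), (44, 135), (45, 135), (47, 137), (47, 132), (48, 135), (49, 136), (60, 180), (62, 186), (62, 179), (62, 141), (62, 149), (62, 188), (62, 159), (63, 151), (63, 152), (63, 161), (63, 172), (63, 140), (63, 187), (63, 165), (63, 166), (63, 154), (63, 158), (63, 142), (63, 176), (64, 189), (64, 193), (64, 186), (66, 186), (66, 188), (77, 35), (78, 35), (78, 40), (79, 34), (81, 35), (81, 41), (82, 39), (84, 35), (85, 37), (85, 42), (86, 43), (86, 44), (88, 42), (90, 38), (103, 169), (103, 207), (103, 201), (104, 142), (104, 186), (104, 184), (104, 179), (104, 170), (104, 148), (104, 160), (104, 192), (104, 144), (105, 173), (105, 178), (105, 184), (105, 203), (105, 170), (105, 185), (105, 192), (106, 197), (106, 158), (106, 153), (106, 147), (106, 149), (107, 184), (107, 142), (107, 195), (108, 49), (108
[... 2626 characters left out ...]
43, 134), (44, 138), (45, 133), (45, 137), (46, 137), (48, 135), (50, 130), (50, 135), (62, 192), (62, 145), (62, 186), (62, 155), (62, 170), (62, 141), (62, 158), (62, 187), (63, 160), (63, 166), (63, 161), (63, 172), (63, 179), (63, 149), (64, 168), (64, 141), (64, 172), (64, 190), (65, 140), (65, 184), (66, 187), (68, 182), (103, 190), (104, 201), (104, 179), (104, 153), (104, 148), (105, 149), (105, 189), (105, 184), (105, 199), (105, 153), (105, 161), (105, 203), (105, 178), (105, 141), (105, 155), (105, 139), (106, 158), (106, 167), (106, 162), (106, 187), (106, 190), (106, 176), (106, 204), (106, 170), (106, 187), (107, 197), (107, 160), (108, 201), (108, 196), (109, 199), (109, 206)]
```

View pics/c3.png

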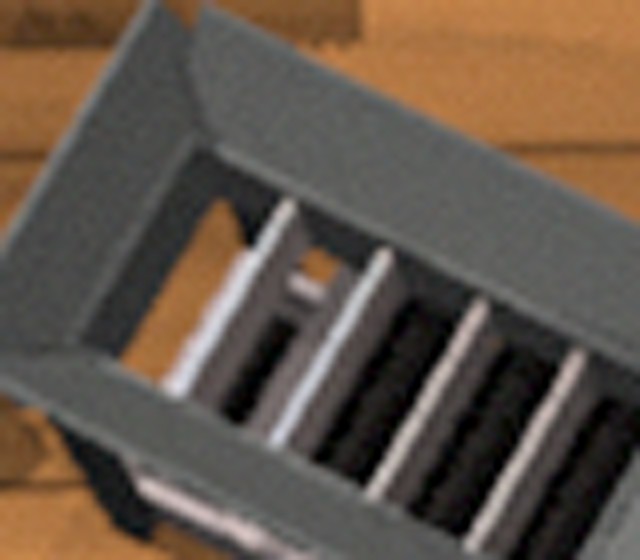

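The gate edge measures about 50 mm in feeder x, against 51 expected, and the dividers sit at 63 and 21 as they should. So the travel figure holds, and I pull on to 131 mm.

Run:
```python
from h import *
arm.move_straight(tcp(.131),max_speed=.05)
arm.pause(.5)
print(arm.current_grip_width(),arm.current_ft_force().round(2),arm.current_time_s())
grab('scene','scene3');d=grab('top','top3')[1]
P=pts('top',d);rel=P-C; X=rel@fx*1000;Y=rel@fy*1000;Z=P[...,2]*1000
for x in(84,42,0,-42,-84):
    m=(abs(X-x)<14)&(abs(Y)<30);print(x,np.percentile(Z[m],[5,50,90]).round(0))
p=cv2.imread('pics/top3.png');q=cv2.imread('pics/scene3.png')
cv2.imwrite('pics/c4.png',np.hstack([cv2.resize(p[85:185,220:326],(400,375)),cv2.resize(q[180:330,285:445],(400,375))]))
```

```text
0.017558415721555563 [4.31 2.51 0.07] 9.4917
84 [ 4. 36. 44.]
42 [ 5. 36. 42.]
0 [30. 34. 36.]
-42 [162. 168. 172.]
-84 [162. 168. 172.]
```

View pics/c4.png

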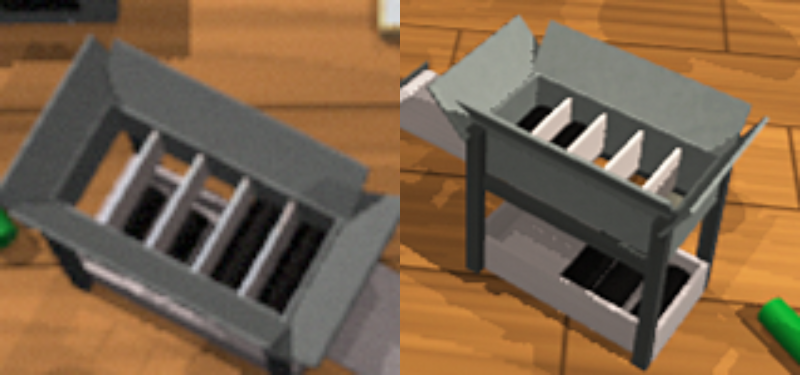

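Exactly two more logs dropped: three now lie in the tray, and the cells at -42 and -84 still hold theirs, with tops at 168–172 mm. Next I push the gate shut, then creep onto the stop while watching the force.

Run:
```python
from h import *
arm.move_straight(tcp(.006),max_speed=.07)
f0=arm.current_ft_force()@fx;print('slide',f0.round(2))
for k in range(16):
    tr=.005-.001*k
    arm.move_straight(tcp(tr),max_speed=.02)
    f=arm.current_ft_force()@fx
    print(round(tr,4),f.round(2),((arm.current_ee_pos()-C)@fx*1000).round(2))
    if f<-11: break
print(arm.current_grip_width(),arm.current_time_s())
d=grab('top','top4')[1];P=pts('top',d);rel=P-C; X=rel@fx*1000;Y=rel@fy*1000;Z=P[...,2]*1000
for x,(a,b) in {63:(60,66),21:(18,24),-21:(-24,-18)}.items():
    m=(abs(X-x)<8)&(abs(Y)<30)&(Z>160)&(Z<192);print(x,np.median(X[m]).round(1))
m=(abs(X-84)<14)&(abs(Y)<30);print(np.percentile(Z[m],[5,50,90]))
```

```text
slide -3.48
0.005 -3.0 -168.62
0.004 -3.86 -167.65
0.003 -3.14 -166.68
0.002 -3.13 -165.67
0.001 -2.93 -164.65
0.0 -3.8 -163.65
-0.001 -3.83 -162.67
-0.002 -3.3 -161.67
-0.003 -2.73 -160.66
-0.004 -4.09 -159.67
-0.005 -4.14 -158.76
-0.006 -8.0 -158.67
-0.007 -11.6 -158.64
0.01733362886254568 14.775
63 63.5
21 21.5
-21 -21.2
[132.46032472 136.40041664 139.57436247]
```

The force climbs from 4 to 11.6 N with no more motion, and the feeder's dividers haven't shifted. So the gate is on its stop, about 4–5 mm past my estimate. I'll release, back out along the approach line and check from the pictures.

Run:
```python
from h import *
eoat.gripper_to(0.06)
p0=arm.current_ee_pos()
arm.move_straight(p0-tz*.13,max_speed=.12)
arm.move_ptp(p0-tz*.15+np.array([-.2,-.12,.12]),rot(1))
print(arm.current_time_s(),arm.current_ft_force().round(2))
grab('scene','scene5');d=grab('top','top5')[1]
P=pts('top',d);rel=P-C; X=rel@fx*1000;Y=rel@fy*1000;Z=P[...,2]*1000
P0=pts('top',np.load('top0.npz')['d']);r0=P0-C
for nm,(x,y,z) in {'now':(X,Y,Z),'start':(r0@fx*1000,r0@fy*1000,P0[...,2]*1000)}.items():
    m=(abs(y)<7)&(x<-150)&(x>-200)&(z>140)&(z<162); print(nm,'handle min x',np.sort(x[m])[:6].round(1),'y',np.median(y[m]))
    for a in(63,21,-21,-63):
        m=(abs(x-a)<8)&(abs(y)<30)&(z>160)&(z<192);print(a,np.median(x[m]).round(1),np.median(y[m]).round(1))
for x in(84,42,0,-42,-84):
    m=(abs(X-x)<14)&(abs(Y)<30);print(x,np.percentile(Z[m],[5,50,90]).round(0))
p=cv2.imread('pics/top5.png');q=cv2.imread('pics/scene5.png')
cv2.imwrite('pics/c5.png',np.hstack([cv2.resize(p[85:235,210:370],(400,375)),cv2.resize(q[180:330,285:445],(400,375))]))
```

```text
17.625 [-0.28 -0.03 -0.68]
now handle min x [-172.7 -170.8 -170.7 -170.3 -168.8 -168.6] y 0.13275566470836114
63 63.4 1.1
21 21.2 0.4
-21 -21.3 0.6
-63 -63.1 3.1
start handle min x [-183.9 -182.7 -182.5 -181.4 -181.1 -179.2] y 0.2383324576063692
63 63.3 1.7
21 21.5 1.6
-21 -20.6 -0.4
-63 -62.6 -2.7
84 [130. 136. 140.]
42 [130. 136. 139.]
0 [131. 136. 140.]
-42 [160. 168. 172.]
-84 [162. 168. 172.]
```

View pics/c5.png

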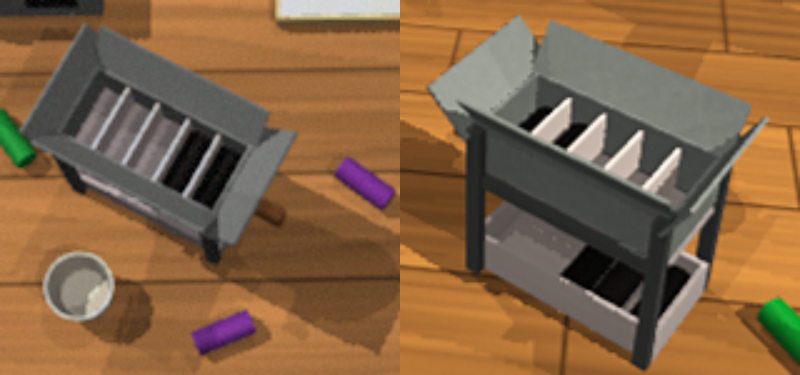

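View pics/top5.png

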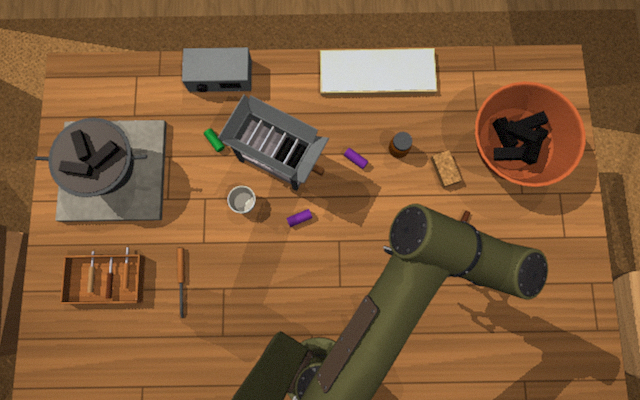

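The handle's front end is at -173 (the shut value is -174), and the cells at 84, 42 and 0 are empty with the gate floor at 136 mm. The logs at -42 and -84 are in place, three lie in the tray, and the gripper is clear of everything. Handing in.

```bash
python3 -c "
from h import *
print(arm.current_ee_pos(),arm.current_time_s());job.job_done()"
```

```text
[ 0.37864685 -0.19933171  0.37914185] 17.725
the job is handed in; nothing more can be done
```

I dropped exactly two more logs into the tray, pushed the gate shut against its stop, let go and handed the job in at about 17.7 s. No verdict is reported.

**What I did:** I gripped the handle with the tool tilted 35° and pulled the gate out to about 131–136 mm. That dropped the logs at x = +84 and 0; the empty cell was at +42. I then pushed the gate back until the force rose to about 12 N with no further motion.

**Last checks:**
- **Logs:** three lie in the tray, and two are still in the cells at -42 and -84.
- **Gate:** its floor covers the three empty cells at 136 mm, and the handle's front end measured -173 mm (fully shut is -174).
- **Feeder:** it moved less than 1 mm.
- **Other things on the table:** in the last picture the ones in view show no visible movement. The arm covers most of the brush, but it passed well above it.

**One disagreement:** the stop came about 4–5 mm later than my first estimate, from a small pose error or slip in the grip. I settled it with the force rise and the picture after letting go.

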